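Catch pan under the bain-marie drain, drain lever to half

ROBOT

A 7-joint arm with a two-finger parallel gripper is mounted at the origin on the work surface. World frame = base frame: x ahead of the robot, y to its left, z up, the work surface at z = 0. Lengths are in m, angles in rad, forces in N, time in s.
With the tool pointing down it reaches from about 0.425 to 0.875 m from the base axis. Payload 8.4 kg.
Tool frame: the origin (TCP) lies at the very end of the fingers, on their centre line; the grasp point (between the pads) lies 19 mm behind it; z points along the fingers, y is the direction in which the jaws open and shut (so a half turn about z gives the same grasp; the last joint's range is limited). The gripper opens to 87 mm and grips with 3 to 60 N. Pads are 19 mm wide; open, the fingers measure 117 mm over their backs; the gripper's body (75 mm by 190 mm) begins 51 mm behind the grasp point.
Start: joints at [1.074, 0.333, 0.04, 1.465, -0.013, 1.343, -0.059], TCP at [0.252, -0.599, 0.223] pointing down, gripper open.
Joint ranges: [-2.58, 2.58], [-0.38, 2.09], [-1.3, 1.39], [0.25, 2.4], [-1.5, 4.64], [0.08, 2.09], [-2.65, 2.65]. Speed limits (rad/s): [2.22, 2.22, 2.79, 2.79, 3.14, 3.14, 3.14].

INTERFACE

Orientations are given as [roll, pitch, yaw] about the fixed x, y, z axes, in that order (R = Rz(yaw) Ry(pitch) Rx(roll)).
In Python, from workcell import sensors, vision, sign_off gives the robot as it stands.
- The arm moves only by the tool send_rows, never from a script. Its argument "increments" is a list of rows, each an object of numbers: "x", "y", "z": the shift along the tool's x, y, z in units of 30 mm (1.0 is 30 mm); "roll": the turn about the tool's z in units of 8 degrees (1.0 is 8 degrees); "grip": the finger opening in mm, from 0 to 87. A call has 1 to 10 rows; each row is the pose to reach, as a shift and turn from the pose commanded when the call began, along the tool's axes at that moment; what a row does not reach only later rows make up. A row lasts 1/10 s, in which the tool goes at most 50 mm and 8.59 degrees, less where a joint would pass 70% of its speed; a pose out of reach is approached as far as the arm can. A call with a gripper value outside its range is refused whole. The fingers move at their own pace and stop on an object; "squeeze" is the grip in N (left out, the last holds). Time passes only in rows, so rows that repeat a pose let the fingers close. It gives the time, the measured TCP pose, the force and the opening at its end, in the units of the state.
- sensors.get_obs(): the state, without advancing time (a new reading comes with each control period).
- vision.capture(name): name is "scene" or "side" or "wrist"; returns a dict with "frame" (384x512x3 uint8, blue, green, red), "fovy" (degrees; the focal length in pixels is half the picture's height over the tangent of half this angle, whatever the lens; pixels are square), "cx", "cy" (the principal point, pixels), "distortion" ([k1, k2, p1, p2, k3] as OpenCV has them; the pictures are not rectified), "rvec" (rotation vector, rad) and "tvec" (3), from world to camera coordinates, as OpenCV has them. Camera axes: x right, y down, z forward; pixel columns grow to the right and rows downward; lengths in m; the calibration is good to about 2 mm. A picture is of the moment at which its call begins. There is no depth.
- sign_off(): hands the job in, once; it reports no verdict.
The state is a dict: "time_s": time; "q": joint angles; "qd": joint speeds; "joint_efforts": joint torques, N m; "eef_pos": TCP position; "ee_rot": TCP orientation; "wrist_force": force on the tool from outside, world axes, zero at the start; "wrist_torque": the same for the moment, N m; "width": finger opening in m.
Only numpy, scipy, OpenCV 4.12 (cv2) and the standard library are available. Lean on these libraries where they do the work, as an engineer would, in place of code of your own. Each camera call takes 0.05 s, during which the arm holds its last target. There are 200 camera calls.

TASK

I am about to rinse out the bain-marie's empty well. Fetch the small saucepan that stands at the edge of the low shelf and set it on the counter centred under the drain spout, its handle pointing straight out from the machine so that I can draw it away; then turn the drain's lever to half open (45 degrees), no sooner, and let go. Leave the fill valve's handwheel and all the other things on the counter as they are.

Things in the scene. Friction and masses are not known exactly. Their poses are not given: they have to be found in the camera images.
- pan_center (a point): Centre of the small round stainless saucepan, on its axis, 30 mm above its underside. 115 mm over the rim, 60 mm high, wall 3 mm, floor 4 mm, inside 103 mm; 0.25 to 0.46 kg. x points from the handle to the opposite side of the rim, z up. At first it stands before the low shelf, its handle turned in under the board where it cannot be reached from above, a tall thing close on either side.
- pan_rim_front (a point): Point on the middle of the saucepan's rim bead, straight opposite the handle, 56 mm above the pan's underside. The bead is round, 8 mm thick, its middle on a circle of 53.5 mm radius; it can be pinched from above. When the pan is under the spout this side of it lies under the drain valve, where a gripper has no room; the handle stays clear.
- pan_handle (a point): Middle of the saucepan's handle: a flat steel bar 20 mm wide, 12 mm thick, level, its middle 46 mm above the pan's underside, this point 100 mm from the pan's axis. The bar runs from 55 to 147 mm from the axis.
- pan_handle_tip (a point): Outer end of the saucepan's handle, 147 mm from the pan's axis, 46 mm above its underside.
- drain: The bain-marie's drain (fixed): a steel ball valve with a lever on top, then an elbow with a spout pointing down. Origin on the counter plumb below the spout; x points straight into the machine, its face at x = 135 mm; z up. Pipe and valve: centre line 115 mm high, up to 22 mm radius. Drain and fill valve sit side by side, 164 mm apart, either way round.
- drain_spout (a point): Mouth of the drain spout, centre of its lower edge, 78 mm above the counter; 35 mm outside diameter. The elbow above it reaches 18 mm out from its axis.
- drain_stem (a point): Turning axis of the drain lever (vertical), at the lever's height, 150 mm above the counter, 90 mm out from the machine's face and 45 mm behind the spout.
- lever (a joint): Opening angle of the drain lever, rad: 0 = shut, lever sideways along the machine's face (drain's +y); grows counter-clockwise seen from above; 1.571 = fully open, lever straight out (drain's -x); half open is 0.785. Stops at both ends; held by friction of about 0.4 N m, stays where it is left. At first 0 to 0.3.
- lever_grip (a point): Point on the lever 85 mm from its turning axis, in the middle of its thickness. The lever's black sleeve is a flat bar 22 mm wide (level), 10 mm thick, from 30 to 115 mm from the axis, 150 mm above the counter; it can be pinched across its width from above.
- bain_marie: The bain-marie, a stainless box 350 mm wide, 560 mm deep, 270 mm high with its lids, fixed. Origin at the foot of the middle of its front face; x points into the machine, z up. A thermostat knob stands 20 mm out of the face, 207 mm high.
- fill_wheel_centre (a point): Centre of the fill valve's round black handwheel (64 mm across, 162 mm high, 90 mm out from the face). The fill valve is the outlet with a wheel and a riser pipe down to the counter; not to be turned.
- wheel_rim (a point): A point on the rim of the fill valve's handwheel, 27 mm from its axis.
- shelf: The low steel shelf (fixed): board 620 mm long, 260 mm deep, underside 130 mm and top 146 mm above the counter, crockery on it up to 270 mm. Origin on the counter plumb below the middle of the board's front edge; x points in under the shelf, -x out over the counter.
- shaker_center (a point): Centre of a steel shaker, 72 mm diameter, 112 mm high, upright, close beside the saucepan at the start. Leave it.
- squeeze_bottle_center (a point): Centre of a white squeeze bottle, 62 mm diameter, 128 mm high, upright, close beside the saucepan at the start. Leave it.
- lidded_pot_center (a point): 56 mm up on the axis of a lidded steel pot without handles, 96 mm diameter, 127 mm high over its knob, in front of the fill valve. Leave it.
- jar_center (a point): Centre of a closed glass jar, 68 mm diameter, 90 mm high, upright, at the far side. Leave it.
- ramekins_center (a point): Centre of a stack of white ramekins, 80 mm diameter, 68 mm high, at the far side. Leave them.
There are look-alikes about, which are no part of the job. Leave any turquoise look-alike of the part that bears pan_center alone.

How it is judged:
By the outcome, as a careful person would: the job done as asked, in the order asked, and still so for the second after the job is handed in, with the robot touching nothing.
It also fails if it takes over 72 s, if anything falls off the work surface, if the arm or the gripper's body presses on something with over 40 N, if the wrist force passes 120 N, or if a joint passes its speed limit or range.

## Working session

There is one attempt and no reset: what is moved stays moved. The work goes in short steps, Python scripts to look and compute and a tool call to move; the robot and the scene stay as the last step left them, time stands still between calls to the robot, and variables do not carry over. Pictures are saved under pics/ and viewed, about 8 in all and at most 12, crops included, and the job is handed in when it is done.

Besides the shell and the picture viewer there is one more tool, called after "Request:" as a command line: name --argument value ..., lists and objects as JSON in quotes. send_rows: Moves the arm, as the interface text tells. Its arguments: {"type":"object","properties":{"increments":{"type":"array","items":{"type":"object","properties":{"x":{"type":"number"},"y":{"type":"number"},"z":{"type":"number"},"roll":{"type":"number"},"grip":{"type":"number"}}}},"squeeze":{"type":"number"}},"required":["increments"]}

```bash
mkdir -p pics; cat > h.py <<'E'
import numpy as np, cv2
from workcell import sensors, vision
def cap(n):
    c=vision.capture(n); f=c["frame"].shape[0]/2/np.tan(np.radians(c["fovy"])/2)
    c["K"]=np.array([[f,0,c["cx"]],[0,f,c["cy"]],[0,0,1.]]); c["D"]=np.array(c["distortion"],float)
    c["R"]=cv2.Rodrigues(np.array(c["rvec"],float))[0]; c["t"]=np.array(c["tvec"],float).ravel(); return c
def ray(c,uv):
    p=cv2.undistortPoints(np.array(uv,float).reshape(-1,1,2),c["K"],c["D"]).reshape(-1,2)
    d=np.c_[p,np.ones(len(p))]@c["R"]; return -c["R"].T@c["t"], d/np.linalg.norm(d,axis=1,keepdims=True)
def onz(c,uv,z):
    o,d=ray(c,uv); return o+d*((z-o[2])/d[:,2])[:,None]
def proj(c,P):
    return cv2.projectPoints(np.array(P,float).reshape(-1,1,3),np.array(c["rvec"],float),c["t"],c["K"],c["D"])[0].reshape(-1,2)
def save(c,n): cv2.imwrite(f"pics/{n}.png",c["frame"]); np.save(f"pics/{n}.npy",c,allow_pickle=True)
def load(n): return np.load(f"pics/{n}.npy",allow_pickle=True).item()
E
python3 - <<'E'
from h import *
for n in("scene","side","wrist"):
    c=cap(n); save(c,n+"0"); print(n,-c["R"].T@c["t"],c["R"][2])
a=[load(n+"0")["frame"] for n in("scene","side")]
o=sensors.get_obs(); print(o["eef_pos"],o["ee_rot"],o["time_s"])
E
```

```text
scene [1.0317543  0.6035035  0.88424158] [-0.44371513 -0.5235862  -0.72730625]
side [0.30786451 0.8462191  0.99647944] [ 0.17454977 -0.67048483 -0.7210981 ]
wrist [ 0.31479408 -0.57319974  0.3832924 ] [-0.23380809 -0.09713871 -0.96741813]
[ 0.2516287  -0.59892361  0.22187584] [-3.14035005e+00  6.80460421e-05  3.97758275e-01] 0.15
```

View pics/scene0.png

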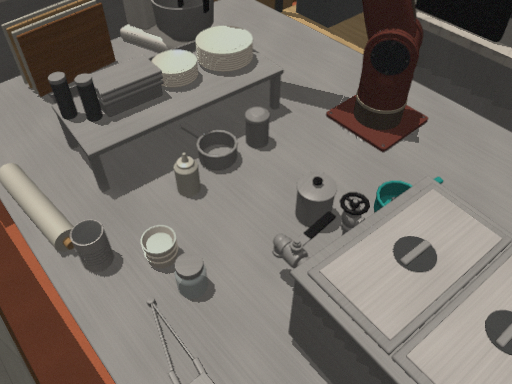

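View pics/side0.png

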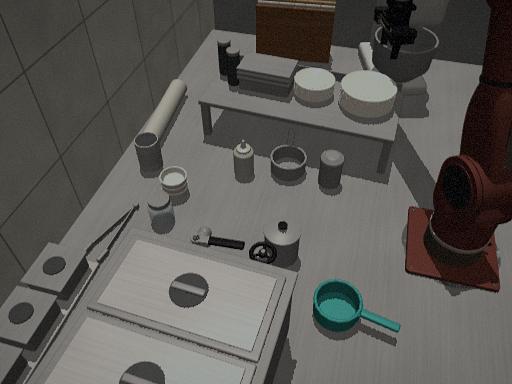

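Scene view: a steel saucepan at (217,150), between a shaker (257,127) and a squeeze bottle (187,175). The turquoise pan at (395,195) is the look-alike. In the side view the steel pan is at (288,163) and the turquoise one at (338,305). The steel pan before the shelf, with its handle under the board, fits the description. The drain with its black sleeve is at scene (290,245) and side (205,238). I'll confirm with one enlarged crop.

```bash
python3 - <<'E'
from h import *
def crop(n,x,y,w=100,h=75,s=4):
    f=load(n)["frame"]; t=cv2.resize(f[y:y+h,x:x+w],None,fx=s,fy=s,interpolation=cv2.INTER_CUBIC)
    t=cv2.convertScaleAbs(t,alpha=1.4,beta=10)
    for k in range(0,w,10):
        cv2.line(t,(k*s,0),(k*s,6 if k%50 else 14),(0,0,255),1)
    for k in range(0,h,10): cv2.line(t,(0,k*s),(6,k*s),(0,0,255),1)
    return t
m=np.vstack([np.hstack([crop("scene0",170,105),crop("side0",230,125)]),np.hstack([crop("scene0",255,195),crop("side0",180,205)])])
cv2.imwrite("pics/crop1.png",m)
E
```

```text
(no output)
```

View pics/crop1.png

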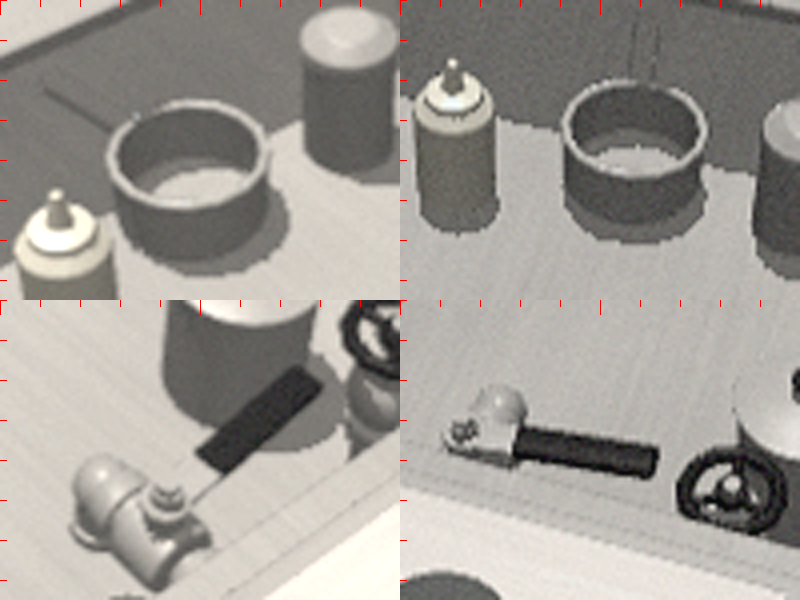

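The crop confirms the steel pan (handle in under the board), the lever sleeve nearly shut, and the wheel beside it. Computing positions.

```bash
python3 - <<'E'
from h import *
s,d=load("scene0"),load("side0")
def S(pts): return [(170+x/4,105+y/4) for x,y in pts]
def tri(u,v):
    o1,a=ray(s,u);o2,b=ray(d,v);a=a[0];b=b[0]
    k=np.linalg.lstsq(np.c_[a,-b],o2-o1,rcond=None)[0];p,q=o1+a*k[0],o2+b*k[1]
    return (p+q)/2*1000,np.linalg.norm(p-q)*1000
f1=lambda x,y:(170+x/4,105+y/4); f2=lambda x,y:(230+(x-400)/4,125+y/4)
f3=lambda x,y:(255+x/4,195+(y-300)/4); f4=lambda x,y:(180+(x-400)/4,205+(y-300)/4)
np.set_printoptions(precision=1,suppress=True)
def circ(c,pts,z):
    P=onz(c,pts,z)[:,:2]*1000
    A=np.c_[2*P,np.ones(len(P))];x=np.linalg.lstsq(A,(P**2).sum(1),rcond=None)[0];return x[:2],np.sqrt(x[2]+x[:2]@x[:2])
print("pan",circ(s,[f1(105,158),f1(271,152),f1(190,100),f1(188,213),f1(122,190),f1(250,190)],.056),circ(d,[f2(562,128),f2(708,128),f2(635,80),f2(637,180),f2(585,165),f2(690,163)],.056))
print("hand",tri(f1(43,89),f2(644,15)),onz(s,[f1(43,89),f1(110,128)],.046)*1000,onz(d,[f2(646,20),f2(643,78)],.046)*1000)
print("lever top ends",tri(f3(210,463),f4(517,443)),tri(f3(311,375),f4(657,461)))
print("z155",onz(s,[f3(210,463),f3(311,375)],.155)*1000,onz(d,[f4(517,443),f4(657,461)],.155)*1000)
print("wheel",onz(s,[f3(402,335),(355,204)],.162)*1000,onz(d,[f4(733,490)],.162)*1000)
print("stem",tri(f3(168,492),f4(464,431)))
# machine body front edge of top (z~.25?) triangulate front corner
print("corner",tri((298,277),(135,237)), tri((440,190),(298,275)))
print("shelf corner z146",onz(s,[(100,152),(285,70)],.146)*1000,onz(d,[(200,103),(397,130)],.146)*1000)
print("shaker top",tri(f1(348,38),(332,158)),"bottle nozzle",tri(f1(56,192),f2(452,62)))
print("pot knob",tri((318,181),(283,226)))
E
```

```text
pan (array([ 492.5, -176.4]), np.float64(57.656402141201234)) (array([ 488.7, -176.8]), np.float64(56.431198236180364))
hand (array([ 514.8, -327.9,   38.3]), np.float64(9.816908172399073)) [[ 522.3 -312.3   46. ]
 [ 511.  -244.7   46. ]] [[ 510.4 -320.2   46. ]
 [ 497.1 -247.8   46. ]]
lever top ends (array([586.7, 254.2, 148.4]), np.float64(0.5005967991179755)) (array([504.4, 247.2, 148.8]), np.float64(2.0560467733626764))
z155 [[590.5 257.1 155. ]
 [509.5 251.3 155. ]] [[584.6 259.1 155. ]
 [502.9 250.4 155. ]]
wheel [[457.5 267.7 162. ]
 [458.8 267.5 162. ]] [[454.5 263.6 162. ]]
stem (array([618.1, 255.9, 152.4]), np.float64(1.9903312096272445))
corner (array([712.2, 345.6, 235. ]), np.float64(1.1671515980644132)) (array([364.2, 377.2, 249.9]), np.float64(31.94979232288906))
shelf corner z146 [[ 785.8 -255.2  146. ]
 [ 196.9 -221.6  146. ]] [[ 797.1 -253.4  146. ]
 [ 186.9 -279.7  146. ]]
shaker top (array([ 357.2, -164.2,   94.9]), np.float64(0.04300147295264901)) bottle nozzle (array([ 621.4, -137. ,  125.4]), np.float64(0.07874984614807627))
pot knob (array([435.2, 143. , 118.6]), np.float64(0.1984369983705137))
```

Request:
send_rows --increments '[{"z":-6.7},{"z":-6.7},{"z":-6.7},{"z":-6.7},{"z":-6.7,"x":1.5,"y":-1.2},{"z":-6.7,"x":13.4,"y":-11.4,"roll":1.8},{"z":-6.7,"x":13.4,"y":-11.4,"roll":1.8},{"z":-6.7,"x":13.4,"y":-11.4,"roll":1.8},{"z":-6.7,"x":13.4,"y":-11.4,"roll":1.8},{"z":-6.7,"x":13.4,"y":-11.4,"roll":1.8}]'

```text
$.increments[0]: bad value
```

Request:
send_rows --increments '[{"x":0,"y":0,"z":-1.5,"roll":0,"grip":87},{"x":0,"y":0,"z":-3.0,"roll":0,"grip":87}]'

```text
time_s: 0.35
eef_pos: [0.2513, -0.5983, 0.312]
ee_rot: [-3.138, 0.0, 0.398]
wrist_force: [-0.1, -1.0, 0.1]
width: 0.0868
```

Request:
send_rows --increments '[{"x":0,"y":0,"z":-1.6,"roll":0,"grip":87},{"x":0,"y":0,"z":-3.2,"roll":0,"grip":87},{"x":1.3,"y":-1.1,"z":-3.8,"roll":0.5,"grip":87},{"x":2.6,"y":-2.2,"z":-3.8,"roll":1,"grip":87},{"x":3.9,"y":-3.3,"z":-3.8,"roll":1.8,"grip":87},{"x":5.2,"y":-4.4,"z":-3.8,"roll":1.8,"grip":87},{"x":6.5,"y":-5.5,"z":-3.8,"roll":1.8,"grip":87},{"x":7.8,"y":-6.6,"z":-3.8,"roll":1.8,"grip":87},{"x":9.1,"y":-7.7,"z":-3.8,"roll":1.8,"grip":87},{"x":10.4,"y":-8.8,"z":-3.8,"roll":1.8,"grip":87}]'

```text
time_s: 1.35
eef_pos: [0.4323, -0.2432, 0.4266]
ee_rot: [3.141, 0.0, 0.146]
wrist_force: [0.2, 0.2, -0.5]
width: 0.0866
```

Request:
send_rows --increments '[{"x":0.8,"y":-1.2,"z":0,"roll":0,"grip":87},{"x":1.6,"y":-2.4,"z":0,"roll":0,"grip":87},{"x":2.5,"y":-3.6,"z":0,"roll":0,"grip":87},{"x":2.5,"y":-3.6,"z":1.4,"roll":0,"grip":60},{"x":2.5,"y":-3.6,"z":2.8,"roll":0,"grip":40},{"x":2.5,"y":-3.6,"z":4.2,"roll":0,"grip":40},{"x":2.5,"y":-3.6,"z":4.2,"roll":0,"grip":40}]'

```text
time_s: 2.05
eef_pos: [0.4873, -0.1271, 0.2951]
ee_rot: [-3.138, 0.009, 0.147]
wrist_force: [-0.9, 0.2, 0.1]
width: 0.0632
```

```bash
python3 - <<'E'
from h import *
c=cap("wrist"); save(c,"w1"); o=sensors.get_obs(); print(o["eef_pos"],o["ee_rot"],proj(c,[[.490,-.176,.056],[.483,-.123,.056]]))
E
```

```text
[ 0.48891759 -0.1273321   0.29893868] [-3.13969812  0.00441329  0.14637444] [[293.63860244 160.63524278]
 [252.85618785 160.02052451]]
```

View pics/w1.png

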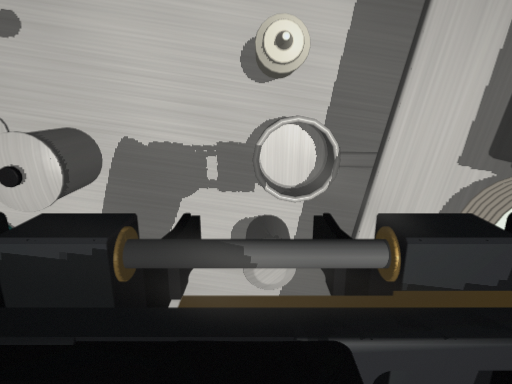

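The wrist view shows the pan rim spanning about 253–339 by 117–200, with the handle at rows 152–166 running right. The bottle is at (284,42) and the shaker at (268,265), under the gripper.

```bash
python3 - <<'E'
from h import *
np.set_printoptions(precision=1,suppress=True)
c=load("w1")
P=onz(c,[(253,158),(339,158),(296,117),(296,200)],.057)*1000; print(P)
ctr=P[:,:2].mean(0); print("ctr",ctr)
H=onz(c,[(342,153),(372,153),(342,166),(372,166)],.046)*1000
print(H,H.mean(0)[:2]-ctr)
g=cv2.cvtColor(c["frame"],cv2.COLOR_BGR2GRAY)
for u in(350,360,370): print(g[146:174,u])
E
```

```text
[[ 485.9 -122.8   57. ]
 [ 502.2 -233.7   57. ]
 [ 545.5 -169.    57. ]
 [ 437.5 -188.5   57. ]]
ctr [ 492.8 -178.5]
[[ 507.9 -239.4   46. ]
 [ 513.8 -279.    46. ]
 [ 490.6 -243.3   46. ]
 [ 496.6 -283.3   46. ]] [  9.5 -82.7]
[ 97  97  97  98  98  91  76  84  93  99  99 101 100  99  98  99 100  99
  97  91  82  90  99  97  99 100 100 100]
[ 96  98  99  98  97  95  76  82  91  98  98  99 100  97  96  98  97  97
  95  92  82  86  93  98  97  99  99 100]
[94 97 97 98 98 96 75 79 90 97 98 98 97 98 95 97 97 97 95 93 85 84 94 95
 97 98 96 94]
```

Request:
send_rows --increments '[{"x":-0.1,"y":-0.1,"z":1.6,"roll":0,"grip":40},{"x":-0.1,"y":-0.1,"z":3.2,"roll":0,"grip":40},{"x":-0.1,"y":-0.1,"z":4.8,"roll":0,"grip":40},{"x":-0.1,"y":-0.1,"z":6.4,"roll":0,"grip":40},{"x":-0.1,"y":-0.1,"z":7.6,"roll":0,"grip":40},{"x":-0.1,"y":-0.1,"z":8.6,"roll":0,"grip":40},{"x":-0.1,"y":-0.1,"z":8.6,"roll":0,"grip":15},{"x":-0.1,"y":-0.1,"z":8.6,"roll":0,"grip":0},{"x":-0.1,"y":-0.1,"z":8.6,"roll":0,"grip":0},{"x":-0.1,"y":-0.1,"z":8.6,"roll":0,"grip":0}]' --squeeze 40

```text
time_s: 3.1
eef_pos: [0.4887, -0.1254, 0.0448]
ee_rot: [3.14, -0.003, 0.146]
wrist_force: [0.2, -0.6, -0.2]
width: 0.0158
```

Request:
send_rows --increments '[{"x":0,"y":0,"z":0,"roll":0,"grip":0},{"x":0,"y":0,"z":0,"roll":0,"grip":0},{"x":0,"y":0,"z":0,"roll":0,"grip":0},{"x":0,"y":0,"z":-0.1,"roll":0,"grip":0},{"x":0,"y":-0.5,"z":-0.1,"roll":0,"grip":0},{"x":0,"y":-1,"z":-0.1,"roll":0,"grip":0}]'

```text
time_s: 3.7
eef_pos: [0.4824, -0.0945, 0.0457]
ee_rot: [-3.141, -0.0, 0.146]
wrist_force: [0.1, -0.2, -1.9]
width: 0.0074
```

Request:
send_rows --increments '[{"x":0,"y":-1,"z":0,"roll":0,"grip":0},{"x":0,"y":-2,"z":0,"roll":0,"grip":0},{"x":0,"y":-3,"z":0,"roll":0,"grip":0},{"x":0,"y":-4,"z":0,"roll":0,"grip":0},{"x":0.7,"y":-4.6,"z":0,"roll":0,"grip":0},{"x":1.4,"y":-5.2,"z":0,"roll":0,"grip":0},{"x":2.1,"y":-5.9,"z":0,"roll":0,"grip":0},{"x":2.8,"y":-6.5,"z":0,"roll":0,"grip":0},{"x":2.8,"y":-6.5,"z":0.1,"roll":0,"grip":0},{"x":2.8,"y":-6.5,"z":0.1,"roll":0,"grip":0}]'

```text
time_s: 4.7
eef_pos: [0.5382, 0.1153, 0.0441]
ee_rot: [-3.138, -0.004, 0.151]
wrist_force: [0.1, 7.8, 8.0]
width: 0.007
```

```bash
python3 - <<'E'
from h import *
for n in("wrist","scene","side"): save(cap(n),n+"2")
o=sensors.get_obs(); print(o["eef_pos"],o["width"],o["wrist_force"])
cv2.imwrite("pics/cmp2.png",np.hstack([load("wrist2")["frame"][:300,:400],load("scene2")["frame"][80:380,120:520]]))
E
```

```text
[0.5378211  0.11429872 0.04409299] 0.007030454006565707 [0.09911069 6.10895535 6.03881633]
```

View pics/cmp2.png

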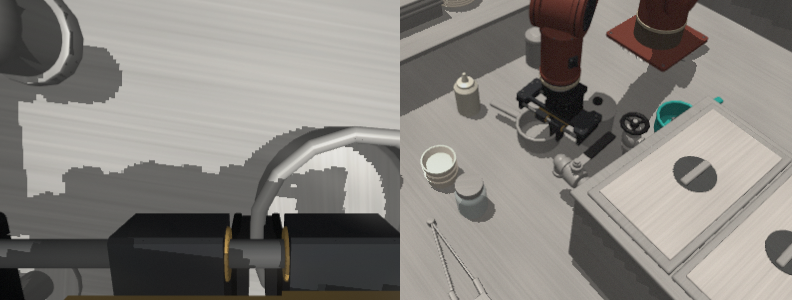

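Request:
send_rows --increments '[{"x":0,"y":0,"z":0,"roll":0,"grip":40},{"x":0,"y":0,"z":0,"roll":0,"grip":40},{"x":0,"y":0,"z":0,"roll":0,"grip":40},{"x":0,"y":0,"z":-1.5,"roll":0,"grip":40},{"x":0,"y":0,"z":-3,"roll":0,"grip":40},{"x":0,"y":0,"z":-4.5,"roll":0,"grip":40},{"x":0,"y":0,"z":-6,"roll":0,"grip":40},{"x":0,"y":0.7,"z":-6.9,"roll":-1,"grip":40},{"x":0,"y":2,"z":-6.9,"roll":-2,"grip":40},{"x":-0.1,"y":3,"z":-6.9,"roll":-3,"grip":40}]'

```text
time_s: 5.85
eef_pos: [0.5477, 0.0185, 0.2504]
ee_rot: [3.14, -0.001, 0.571]
wrist_force: [-0.1, -0.2, -0.4]
width: 0.0403
```

```bash
python3 -c "
from h import *
o=sensors.get_obs(); print(o['eef_pos'],o['ee_rot'],o['width'],o['q'])"
```

```text
[0.5477294 0.0185477 0.2504062] [ 3.14008658e+00 -7.81098716e-04  5.70579471e-01] 0.04027734331266769 [ 0.32692786  0.1450098  -0.48880472  1.653996    0.07055766  1.35856114
 -1.17252878]
```

Request:
send_rows --increments '[{"x":-0.2,"y":0.5,"z":0,"roll":-1,"grip":40},{"x":-0.4,"y":1,"z":0,"roll":-2,"grip":40},{"x":-0.7,"y":1.7,"z":0,"roll":-3,"grip":40},{"x":-0.7,"y":1.7,"z":0,"roll":-4,"grip":40},{"x":-0.7,"y":1.7,"z":0,"roll":-5,"grip":40},{"x":-0.7,"y":1.7,"z":0,"roll":-6,"grip":40},{"x":-0.7,"y":1.7,"z":0,"roll":-7,"grip":40},{"x":-0.7,"y":1.7,"z":0,"roll":-8.1,"grip":40},{"x":-0.7,"y":1.7,"z":0,"roll":-8.1,"grip":40}]'

```text
time_s: 6.75
eef_pos: [0.5565, -0.034, 0.2492]
ee_rot: [-3.141, -0.0, 1.699]
wrist_force: [-0.7, -0.3, 0.7]
width: 0.0399
```

```bash
python3 - <<'E'
from h import *
for n in("wrist","scene","side"): save(cap(n),n+"3")
o=sensors.get_obs(); print(o["eef_pos"],o["ee_rot"],o["q"])
E
```

```text
[ 0.55675746 -0.03396634  0.24937987] [-3.14113955e+00 -7.47373456e-05  1.69193210e+00] [ 0.46397579  0.17444919 -0.54431871  1.62943879  0.09191388  1.36382093
  0.0285633 ]
```

View pics/wrist3.png

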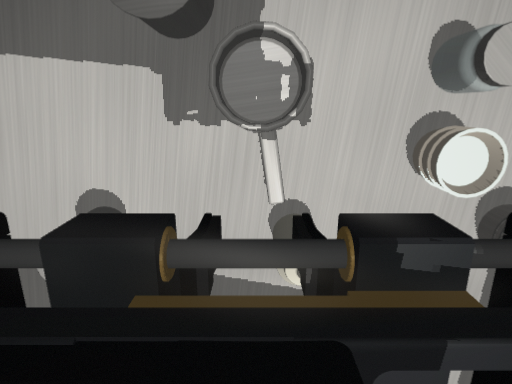

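The wrist view shows the pan rim centred near (261,77), with the handle from (267,132) to its tip (277,202).

```bash
python3 - <<'E'
from h import *
np.set_printoptions(precision=1,suppress=True)
c=load("wrist3")
P=onz(c,[(210,77),(313,77),(261,22),(261,131)],.057)*1000; print(P,P[:,:2].mean(0))
H=onz(c,[(266.5,133),(277,200),(277,203)],.052)*1000; print(H)
g=cv2.cvtColor(c["frame"],cv2.COLOR_BGR2GRAY)
for v in(140,165,190):
    r=np.where(g[v,250:300]>np.median(g[v,250:300])+15)[0]+250; print(v,r.min() if len(r) else 0,r.max() if len(r) else 0, g[v,256:290])
E
```

```text
[[493.6  55.9  57. ]
 [604.2  70.1  57. ]
 [541.3 116.6  57. ]
 [555.9   5.6  57. ]] [548.7  62. ]
[[562.6   3.8  52. ]
 [586.1 -74.3  52. ]
 [586.6 -78.1  52. ]]
140 263 266 [176 174 170 100  94 137 170 201 206 210 208 191 186 184 184 185 181 176
 154 152 143 138 176 176 175 176 175 173 178 179 179 174 176 173]
165 266 277 [175 174 179 183 175 174 160  91 124 163 194 208 212 214 215 214 212 213
 215 212 204 204 166 145 139 178 180 173 174 174 173 175 177 178]
190 270 280 [181 176 177 178 176 173 175 172 174 179 171  89 157 188 212 211 213 213
 215 216 219 220 223 219 220 183 147 120 177 180 176 181 181 179]
```

Request:
send_rows --increments '[{"x":-0.25,"y":0.66,"z":0.5,"roll":-1,"grip":45},{"x":-0.25,"y":0.66,"z":2,"roll":-1.1,"grip":45},{"x":-0.25,"y":0.66,"z":3.5,"roll":-1.1,"grip":45},{"x":-0.25,"y":0.66,"z":5,"roll":-1.1,"grip":45},{"x":-0.25,"y":0.66,"z":6.4,"roll":-1.1,"grip":45},{"x":-0.25,"y":0.66,"z":7.4,"roll":-1.1,"grip":45},{"x":-0.25,"y":0.66,"z":7.4,"roll":-1.1,"grip":45},{"x":-0.25,"y":0.66,"z":7.4,"roll":-1.1,"grip":0},{"x":-0.25,"y":0.66,"z":7.4,"roll":-1.1,"grip":0},{"x":-0.25,"y":0.66,"z":7.4,"roll":-1.1,"grip":0}]' --squeeze 50

```text
time_s: 7.9
eef_pos: [0.579, -0.0389, 0.0296]
ee_rot: [3.139, 0.001, 1.849]
wrist_force: [0.7, 0.7, 0.6]
width: 0.0281
```

Request:
send_rows --increments '[{"x":0,"y":0,"z":0,"roll":0,"grip":0},{"x":0,"y":0,"z":0,"roll":0,"grip":0},{"x":0,"y":0,"z":0,"roll":0,"grip":0}]'

```text
time_s: 8.2
eef_pos: [0.5783, -0.0393, 0.0285]
ee_rot: [3.14, 0.001, 1.849]
wrist_force: [0.2, -2.3, 5.1]
width: 0.0192
```

```bash
python3 - <<'E'
from h import *
for n in("wrist",): save(cap(n),n+"4")
o=sensors.get_obs(); print(o["eef_pos"],o["ee_rot"],o["width"],o["wrist_force"])
E
```

```text
[ 0.57833173 -0.03940038  0.02844784] [3.14017288e+00 1.11684841e-03 1.84939773e+00] 0.019154741942018563 [ 0.77631266 -3.18145606  5.68792205]
```

View pics/wrist4.png

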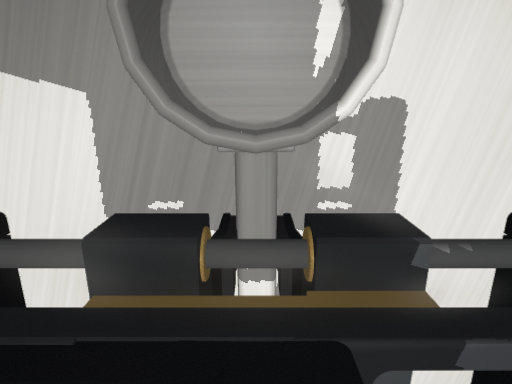

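The handle is gripped and the pan is in line with the tool (rim's near edge at (256,150)). Next I want the machine's face direction and the spout more exactly.

```bash
python3 - <<'E'
from h import *
c=load("wrist4"); print(onz(c,[(256,150)],.056)*1000)
def crop(n,x,y,w,h,s):
    t=cv2.convertScaleAbs(cv2.resize(load(n)["frame"][y:y+h,x:x+w],None,fx=s,fy=s,interpolation=cv2.INTER_CUBIC),alpha=1.4,beta=10)
    for k in range(0,w,10): cv2.line(t,(k*s,0),(k*s,6 if k%50 else 14),(0,0,255),1)
    for k in range(0,h,10): cv2.line(t,(0,k*s),(6 if k%50 else 14,k*s),(0,0,255),1)
    return t
cv2.imwrite("pics/crop5.png",np.vstack([crop("scene0",255,165,200,73,4),crop("side0",120,205,200,76,4)]))
cv2.imwrite("pics/crop5.png",np.vstack([crop("scene0",255,175,200,115,4)[:,:],np.zeros((2,800,3),np.uint8),crop("side0",125,220,180,60,4).copy() if 0 else cv2.copyMakeBorder(crop("side0",120,225,200,34,4),0,0,0,0,0)]))
E
```

```text
[[563.90759617   7.71123351  56.        ]]
```

View pics/crop5.png

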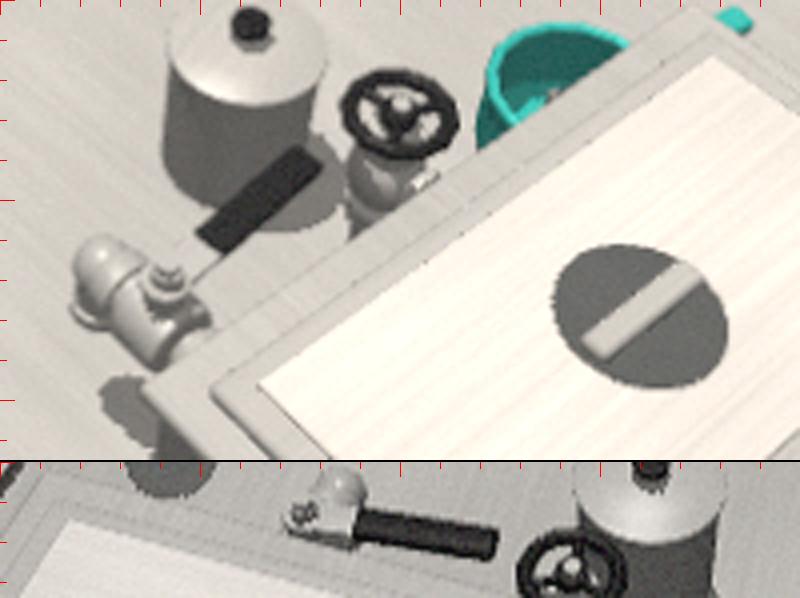

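```bash
python3 - <<'E'
from h import *
np.set_printoptions(precision=1,suppress=True)
s,d=load("scene0"),load("side0")
def tri(u,v):
    o1,a=ray(s,u);o2,b=ray(d,v);a=a[0];b=b[0]
    k=np.linalg.lstsq(np.c_[a,-b],o2-o1,rcond=None)[0];p,q=o1+a*k[0],o2+b*k[1]
    return (p+q)/2*1000,np.linalg.norm(p-q)*1000
S=lambda x,y:(255+x/4,175+y/4); D=lambda x,y:(120+x/4,225+(y-462)/4)
for nm,a,b in(("body",S(143,385),S(685,12)),("lidpanel",S(262,383),S(713,57)),("lid2",S(213,388),S(706,43))):
  for z in(.24,.26):
    P=onz(s,[a,b],z)*1000; v=P[1]-P[0]; print(nm,z,P[:,:2].ravel(),np.linalg.norm(v),"ang from -x",np.arctan2(v[1],-v[0]))
a,ea=tri(S(400,114),D(571,575)); b,eb=tri(S(168,272),D(303,514)); v=a-b
print("wheel",a,ea,"stem",b,eb,np.hypot(*v[:2]),np.arctan2(v[1],-v[0]))
p,e=tri(S(210,240),D(357,527)); q,e2=tri(S(311,155),D(497,544)); v=q-p; print("lever",p,q,e,e2,np.arctan2(v[1],-v[0]))
# elbow: sphere-ish centre and valve
print("elbow", tri(S(103,268),D(342,488)))
# side body edge / lid panel edge
for z in(.24,.26): P=onz(d,[D(68,520),D(268,578)],z)*1000; v=P[1]-P[0]; print("side lid",z,P[:,:2].ravel(),np.arctan2(v[1],-v[0]))
E
```

```text
body 0.24 [715.7 331.1 359.  352.7] 357.2942677111845 ang from -x 0.060309829815719786
body 0.26 [725.5 339.6 379.9 360.5] 346.2023332566663 ang from -x 0.06030982981571953
lidpanel 0.24 [677.6 363.  374.7 379.8] 303.27243299533126 ang from -x 0.055511914689161584
lidpanel 0.26 [688.5 370.4 395.1 386.7] 293.8575661680648 ang from -x 0.055511914689161036
lid2 0.24 [694.7 351.3 369.3 372. ] 326.08746737765983 ang from -x 0.0637493860837943
lid2 0.26 [705.2 359.1 389.9 379.2] 315.96432479895884 ang from -x 0.06374938608379431
wheel [455.5 264.8 159.6] 1.1212410008372757 stem [618.3 256.4 152.5] 2.7522739542763213 163.0664276807589 0.051791695401656464
lever [586.1 254.3 148.7] [504.3 247.3 148.4] 2.9288995325955334 1.533256058861906 -0.08561904602603826
elbow (array([617.2, 208.1, 111.9]), np.float64(5.944835291557042))
side lid 0.24 [702.6 354.5 588.9 361.8] 0.064413065734235
side lid 0.26 [692.2 367.5 581.5 374.6] 0.06441306573423516
```

Request:
send_rows --increments '[{"x":0,"y":0,"z":-0.07,"roll":0,"grip":0},{"x":0.5,"y":0.3,"z":-0.07,"roll":0.4,"grip":0},{"x":1,"y":0.6,"z":-0.07,"roll":0.8,"grip":0},{"x":1.5,"y":0.9,"z":-0.07,"roll":1.2,"grip":0},{"x":2,"y":1.2,"z":-0.07,"roll":1.6,"grip":0},{"x":2.5,"y":1.5,"z":-0.07,"roll":2,"grip":0},{"x":2.8,"y":1.75,"z":-0.07,"roll":2.2,"grip":0},{"x":3.1,"y":1.9,"z":-0.07,"roll":2.41,"grip":0},{"x":3.1,"y":2.1,"z":-0.07,"roll":2.41,"grip":0},{"x":3.1,"y":2.25,"z":-0.07,"roll":2.41,"grip":0}]'

```text
time_s: 9.25
eef_pos: [0.6167, 0.0693, 0.0293]
ee_rot: [-3.141, 0.0, 1.515]
wrist_force: [-1.5, -0.5, -1.0]
width: 0.0192
```

```bash
python3 - <<'E'
from h import *
save(cap("wrist"),"wrist6")
o=sensors.get_obs(); print(o["eef_pos"],o["ee_rot"],o["width"],o["wrist_force"])
E
```

```text
[0.61743495 0.06912882 0.02936978] [-3.14130273e+00 -2.04907282e-04  1.51424868e+00] 0.01914811482233484 [-0.4881268   0.77581553 -1.40784532]
```

View pics/wrist6.png

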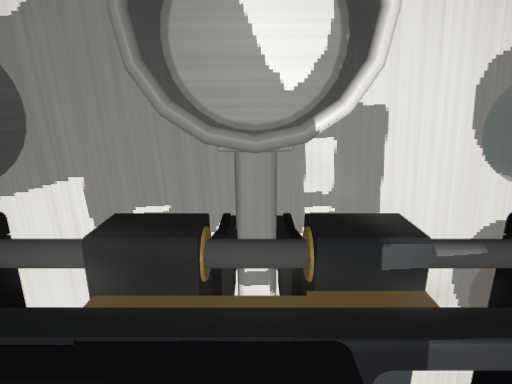

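Request:
send_rows --increments '[{"x":0.2,"y":-0.2,"z":0,"roll":0,"grip":0},{"x":0.5,"y":-0.35,"z":0,"roll":0,"grip":0},{"x":0.8,"y":-0.35,"z":0,"roll":0,"grip":0},{"x":1.1,"y":-0.35,"z":0,"roll":0,"grip":0},{"x":1.19,"y":-0.35,"z":0,"roll":0,"grip":0},{"x":1.19,"y":-0.35,"z":0,"roll":0,"grip":0}]'

```text
time_s: 9.9
eef_pos: [0.6083, 0.1067, 0.0297]
ee_rot: [-3.142, -0.001, 1.515]
wrist_force: [0.3, 1.5, -2.3]
width: 0.0192
```

```bash
python3 - <<'E'
from h import *
for n in("wrist","scene","side"): save(cap(n),n+"7")
o=sensors.get_obs(); print(o["eef_pos"],o["ee_rot"],o["width"],o["wrist_force"])
def crop(n,x,y,w,h,s):
    t=cv2.convertScaleAbs(cv2.resize(load(n)["frame"][y:y+h,x:x+w],None,fx=s,fy=s,interpolation=cv2.INTER_CUBIC),alpha=1.4,beta=10)
    for k in range(0,w,10): cv2.line(t,(k*s,0),(k*s,6 if k%50 else 14),(0,0,255),1)
    for k in range(0,h,10): cv2.line(t,(0,k*s),(6 if k%50 else 14,k*s),(0,0,255),1)
    return t
cv2.imwrite("pics/crop7.png",np.hstack([crop("scene7",230,180,80,120,5),crop("side7",160,170,80,120,5)]))
E
```

```text
[0.60834403 0.10534795 0.0295435 ] [-3.14135711e+00 -1.44976910e-04  1.51336601e+00] 0.019195341042245913 [-1.00481462  0.6512216  -2.22215207]
```

View pics/crop7.png

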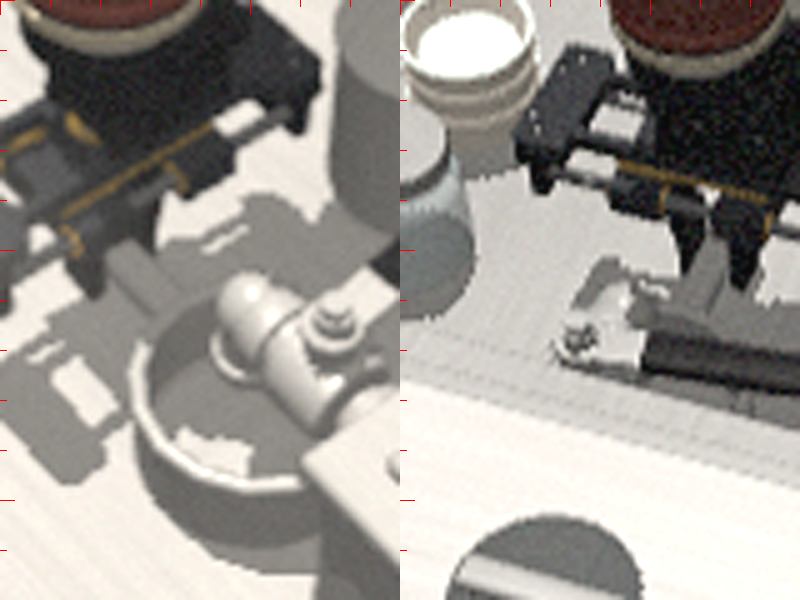

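```bash
python3 - <<'E'
from h import *
np.set_printoptions(precision=1,suppress=True)
c=load("scene7"); th=np.linspace(0,2*np.pi,72,endpoint=False)
def ci(cx,cy,r,z): return np.c_[cx+r*np.cos(th),cy+r*np.sin(th),np.full(72,z)]/1000
t=lambda P:(proj(c,P)-[230,180])*5
R=t(ci(615.3,211.3,57.5,56)); S=t(ci(615.3,211.3,17.5,78)); E=t(ci(615.3,211.3,17.5,82))
print("rim left",R[R[:,0].argmin()],"bottom",R[R[:,1].argmax()],"flange left",S[S[:,0].argmin()],"bottom",S[S[:,1].argmax()],E.min(0))
print("stem",t([[.618,.2563,.15],[.618,.2563,.165]]))
# circle fit of visible rim outer edge
p=[(132,375),(135,405),(150,440),(180,470),(215,487),(250,491),(280,488)]
P=onz(c,[(230+x/5,180+y/5) for x,y in p],.056)[:,:2]*1000
from scipy.optimize import least_squares
print(least_squares(lambda q:np.hypot(*(P-q).T)-57.5,[615,211]).x)
f=[(212,345),(216,362),(228,375),(243,381)]
F=onz(c,[(230+x/5,180+y/5) for x,y in f],.079)[:,:2]*1000
print(least_squares(lambda q:np.hypot(*(F-q).T)-17.5,[615,211]).x)
im=cv2.imread("pics/crop7.png")[:,:400]
for A,k in((R,(0,0,255)),(S,(0,255,0))): cv2.polylines(im,[A.astype(np.int32)],True,k,1)
cv2.imwrite("pics/ov7.png",cv2.resize(im,None,fx=1,fy=1)[150:550])
E
```

```text
rim left [122.9 383.2] bottom [261.2 494.8] flange left [215.5 353. ] bottom [258.3 386.2] [215.8 314.1]
stem [[336.4 321.4]
 [339.1 298.8]]
[612.4 212.4]
[615.6 209.3]
```

View pics/ov7.png

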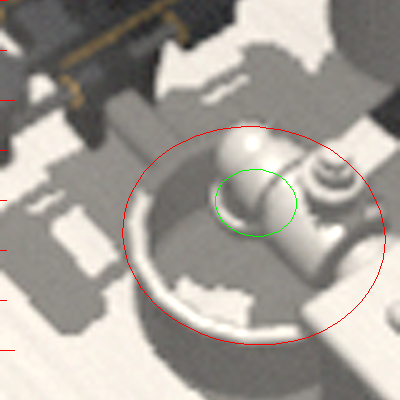

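Request:
send_rows --increments '[{"x":-0.07,"y":0.08,"z":0,"roll":0,"grip":0},{"x":-0.07,"y":0.08,"z":0.03,"roll":0,"grip":0},{"x":-0.07,"y":0.08,"z":0.06,"roll":0,"grip":0},{"x":-0.07,"y":0.08,"z":0.06,"roll":0,"grip":0},{"x":-0.07,"y":0.08,"z":0.06,"roll":0,"grip":30},{"x":-0.07,"y":0.08,"z":0.06,"roll":0,"grip":45},{"x":-0.07,"y":0.08,"z":0.06,"roll":0,"grip":45},{"x":-0.07,"y":0.08,"z":0.06,"roll":0,"grip":45},{"x":-0.07,"y":0.08,"z":-0.5,"roll":0,"grip":45},{"x":-0.07,"y":0.08,"z":-1.5,"roll":0,"grip":45}]'

```text
time_s: 11.05
eef_pos: [0.6092, 0.1029, 0.0741]
ee_rot: [-3.138, 0.0, 1.514]
wrist_force: [-0.3, -0.4, 0.2]
width: 0.0443
```

Request:
send_rows --increments '[{"x":0,"y":0,"z":-1.5,"roll":0,"grip":60},{"x":0,"y":0,"z":-3,"roll":0,"grip":87},{"x":0,"y":0,"z":-4.5,"roll":1,"grip":87},{"x":0,"y":0,"z":-6,"roll":2,"grip":87},{"x":0,"y":0,"z":-7.5,"roll":3,"grip":87},{"x":1,"y":-0.7,"z":-7.5,"roll":4,"grip":87},{"x":2,"y":-1.4,"z":-7.5,"roll":5,"grip":87},{"x":3,"y":-2.1,"z":-7.5,"roll":6,"grip":87},{"x":3.83,"y":-2.67,"z":-7.5,"roll":7,"grip":87},{"x":3.83,"y":-2.67,"z":-7.5,"roll":8,"grip":87}]'

```text
time_s: 12.05
eef_pos: [0.534, 0.2278, 0.3017]
ee_rot: [-3.14, -0.002, 0.398]
wrist_force: [0.2, -0.5, 0.5]
width: 0.0868
```

Request:
send_rows --increments '[{"x":0,"y":0,"z":0,"roll":1,"grip":87},{"x":0,"y":0,"z":0,"roll":2.2,"grip":87},{"x":0,"y":0,"z":0,"roll":2.2,"grip":87},{"x":0,"y":0,"z":0,"roll":2.2,"grip":87}]'

```text
time_s: 12.45
eef_pos: [0.5371, 0.2226, 0.3006]
ee_rot: [-3.141, -0.001, 0.093]
wrist_force: [-0.5, -0.1, 0.1]
width: 0.0871
```

```bash
python3 - <<'E'
from h import *
for n in("wrist","scene","side"): save(cap(n),n+"8")
o=sensors.get_obs(); print(o["eef_pos"],o["ee_rot"],o["width"],o["wrist_force"],o["q"])
E
```

```text
[0.53722938 0.22246642 0.29997925] [-3.14141889e+00 -2.00296061e-04  9.20083143e-02] 0.08714438144257318 [-0.27442611 -0.07355858  0.32114837] [-0.0968985   0.19470227 -0.43572071  1.49656663  0.08210865  1.46820838
 -2.01255974]
```

View pics/wrist8.png

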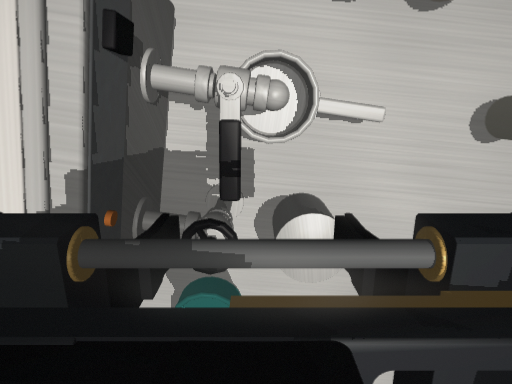

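The wrist view shows the stem at (230,86), the sleeve from (230,120) to (230,200), the pan rim with right edge 319 and top/bottom 50/142, the handle running to (385,115), and the elbow at (272,95). The thermostat knob is at (118,32), well away from the lever.

```bash
python3 - <<'E'
from h import *
from scipy.optimize import least_squares
np.set_printoptions(precision=1,suppress=True)
c=load("wrist8")
p=onz(c,[(230,86)],.160)*1000; l=onz(c,[(230,121),(230,199)],.155)*1000; v=l[1]-l[0]
print("stem",p,"sleeve",l,np.linalg.norm(v),"ang",np.arctan2(-v[1],-v[0])+.059)
P=onz(c,[(319,97),(274,50),(276,142),(307,128),(305,63)],.056)[:,:2]*1000
print("pan",least_squares(lambda q:np.hypot(*(P-q).T)-57.5,[615,211]).x)
h=onz(c,[(322,97),(384,108),(320,112),(383,121)],.049)*1000; h2=onz(c,[(325,105.5),(384,114.5)],.052)*1000; v=h2[1]-h2[0]; print(h2,"handle ang",np.arctan2(v[0],-v[1]),"want -.059 ->",[-.059])
print("elbow end",onz(c,[(288,95)],.115)*1000)
m=onz(c,[(85,30),(85,200)],.25)*1000; v=m[1]-m[0]; print("edge ang",np.arctan2(v[1],-v[0]))
f=onz(c,[(208,68),(206,101)],.115)*1000; print("flange nut",f)
g=cv2.cvtColor(c["frame"],cv2.COLOR_BGR2GRAY)
for v in (20,60,100,140,180): print(v,np.where(np.abs(np.diff(g[v,:180].astype(int)))>12)[0])
E
```

```text
stem [[620.1 254.2 160. ]] sleeve [[587.9 252.3 155. ]
 [508.8 246.7 155. ]] 79.35648499479544 ang 0.12995733819895045
pan [615.7 207.8]
[[612.9 140.4  52. ]
 [608.8  62.7  52. ]] handle ang -0.052495038308390626 want -.059 -> [-0.059]
elbow end [[618.8 195.2 115. ]]
edge ang 0.04580591455705411
flange nut [[638.2 282.5 115. ]
 [604.5 282.9 115. ]]
20 [ 14  15  16  17  18  39  40  42  43  44  45  46  47  82  83  92 101 128
 131 173 175]
60 [ 16  17  18  19  20  40  41  43  46  47  82  83  84  87  91 139 140 141
 146 147 159 160 170 171]
100 [ 18  19  21  22  41  44  45  47  49  50  82  83  84  88  91  97 127 148
 155 158 167]
140 [ 19  20  21  22  23  42  43  44  45  46  48  49  81  82  83  90  95 126
 164 165]
180 [ 21  22  23  24  25  43  44  45  46  47  48  49  50  64  65  87  90 161]
```

Request:
send_rows --increments '[{"x":0,"y":0,"z":1.4,"roll":0,"grip":87},{"x":0,"y":0,"z":2.8,"roll":0,"grip":87},{"x":0,"y":0,"z":4,"roll":0,"grip":87},{"x":0,"y":0,"z":4.6,"roll":0,"grip":87},{"x":0,"y":0,"z":5.1,"roll":0,"grip":87},{"x":0,"y":0,"z":5.5,"roll":0,"grip":87},{"x":0,"y":0,"z":5.5,"roll":0,"grip":87}]'

```text
time_s: 13.3
eef_pos: [0.5368, 0.2222, 0.1335]
ee_rot: [3.141, 0.002, 0.09]
wrist_force: [-0.1, -0.8, 0.5]
width: 0.0867
```

```bash
cat >> h.py <<'E'
S0=np.array([.619,.2555])
def rows(path):
    "path of (beta,r,off) -> units in the present tool frame"
    o=sensors.get_obs(); p=np.array(o["eef_pos"]); y=o["ee_rot"][2]; print(p,y)
    for b,r,off in path:
        C=S0+r*np.array([-np.cos(b),-np.sin(b)])+off*np.array([np.sin(b),-np.cos(b)])
        d=(C-p[:2])/.03; print("x %.2f y %.2f roll %.2f"%(d@[np.cos(y),np.sin(y)],d@[np.sin(y),-np.cos(y)],-np.degrees(b-y)/8))
E
python3 - <<'E'
from h import *
rows([(.09,.085,.0325)]+[(b,.085,.0325) for b in np.linspace(.09,.45,6)[1:]]+[(.45,.085,.015),(.45,.085,0)])
E
```

```text
[0.53682508 0.22217035 0.13353819] 0.08975015967179933
x -0.01 y 0.22 roll -0.00
x 0.08 y 0.42 roll -0.52
x 0.18 y 0.62 roll -1.03
x 0.29 y 0.81 roll -1.55
x 0.42 y 0.98 roll -2.06
x 0.56 y 1.15 roll -2.58
x 0.35 y 0.61 roll -2.58
x 0.18 y 0.14 roll -2.58
```

Request:
send_rows --increments '[{"x":0,"y":0.22,"z":0,"roll":0,"grip":87},{"x":0.08,"y":0.42,"z":0,"roll":-0.5,"grip":87},{"x":0.18,"y":0.62,"z":0,"roll":-1,"grip":87},{"x":0.29,"y":0.81,"z":0,"roll":-1.55,"grip":87},{"x":0.42,"y":0.98,"z":0,"roll":-2.05,"grip":87},{"x":0.56,"y":1.15,"z":0,"roll":-2.6,"grip":87},{"x":0.56,"y":1.15,"z":0,"roll":-2.6,"grip":87},{"x":0.35,"y":0.61,"z":0,"roll":-2.6,"grip":87},{"x":0.18,"y":0.14,"z":0,"roll":-2.6,"grip":87},{"x":0.18,"y":0.14,"z":0,"roll":-2.6,"grip":87}]'

```text
time_s: 14.3
eef_pos: [0.5421, 0.2215, 0.1356]
ee_rot: [-3.141, -0.001, 0.455]
wrist_force: [0.5, 0.0, 0.6]
width: 0.0872
```

Request:
send_rows --increments '[{"x":0,"y":0,"z":0,"roll":0,"grip":50},{"x":0,"y":0,"z":0,"roll":0,"grip":30},{"x":0,"y":0,"z":0,"roll":0,"grip":10},{"x":0,"y":0,"z":0,"roll":0,"grip":10},{"x":0,"y":0,"z":0,"roll":0,"grip":10}]' --squeeze 20

```text
time_s: 14.8
eef_pos: [0.5432, 0.2184, 0.1346]
ee_rot: [3.142, 0.0, 0.452]
wrist_force: [0.1, -0.1, -0.9]
width: 0.0546
```

```bash
python3 - <<'E'
from h import *
o=sensors.get_obs(); print(o["width"],o["wrist_force"],o["wrist_torque"])
b0=o["ee_rot"][2]; p=np.array(o["eef_pos"])[:2]-S0; print("b",b0,"pos b",np.arctan2(-p[1],-p[0]),np.hypot(*p))
r=np.hypot(*p)
rows([(b,r,0) for b in np.linspace(b0,.728,5)[1:]])
E
```

```text
0.054588357306932164 [ 0.14303564 -0.07175591 -0.91323492] [ 0.01409838 -0.02007407 -0.02184924]
b 0.4516328429510388 pos b 0.45503335309550225 0.0843913561773648
[0.54319577 0.21841065 0.13462103] 0.4516328429510388
x 0.01 y 0.18 roll -0.49
x 0.03 y 0.38 roll -0.99
x 0.06 y 0.57 roll -1.48
x 0.11 y 0.76 roll -1.98
```

Fingers are still closing (55 mm), so I'll let them finish.

Request:
send_rows --increments '[{"x":0,"y":0,"z":0,"roll":0,"grip":10},{"x":0,"y":0,"z":0,"roll":0,"grip":10},{"x":0,"y":0,"z":0,"roll":0,"grip":10},{"x":0,"y":0,"z":0,"roll":0,"grip":10},{"x":0,"y":0,"z":0,"roll":0,"grip":10}]'

```text
time_s: 15.3
eef_pos: [0.5431, 0.2186, 0.1347]
ee_rot: [3.142, -0.0, 0.452]
wrist_force: [-1.1, -0.6, -0.8]
width: 0.0218
```

Request:
send_rows --increments '[{"x":0,"y":0,"z":0,"roll":0,"grip":10},{"x":0.01,"y":0.18,"z":0,"roll":-0.5,"grip":10},{"x":0.03,"y":0.38,"z":0,"roll":-1,"grip":10},{"x":0.06,"y":0.57,"z":0,"roll":-1.5,"grip":10},{"x":0.11,"y":0.76,"z":0,"roll":-2,"grip":10},{"x":0.11,"y":0.76,"z":0,"roll":-2,"grip":10},{"x":0.11,"y":0.76,"z":0,"roll":-2,"grip":10}]'

```text
time_s: 16.0
eef_pos: [0.5564, 0.1989, 0.1347]
ee_rot: [3.141, 0.0, 0.729]
wrist_force: [1.8, -4.0, -1.0]
width: 0.0222
```

```bash
python3 - <<'E'
from h import *
o=sensors.get_obs(); print(o["width"],o["wrist_force"],o["wrist_torque"])
b0=o["ee_rot"][2]; p=np.array(o["eef_pos"])[:2]-S0; print("b",b0,"pos b",np.arctan2(-p[1],-p[0]),np.hypot(*p))
E
```

```text
0.02216357670943895 [ 1.80405641 -3.98644961 -0.97307518] [-0.76554367 -0.43970718  0.09426721]
b 0.7287602499421169 pos b 0.7352920998300041 0.0844053722159021
```

Request:
send_rows --increments '[{"x":0,"y":0,"z":0,"roll":0,"grip":40},{"x":0,"y":0,"z":0,"roll":0,"grip":50},{"x":0,"y":0,"z":0,"roll":0,"grip":50},{"x":0,"y":0,"z":0,"roll":0,"grip":50},{"x":0,"y":0,"z":-1,"roll":0,"grip":50},{"x":0,"y":0,"z":-2.5,"roll":0,"grip":50},{"x":0,"y":0,"z":-4,"roll":0,"grip":50},{"x":0,"y":0,"z":-5.5,"roll":0,"grip":50},{"x":0,"y":0,"z":-5.5,"roll":0,"grip":50},{"x":0,"y":0,"z":-5.5,"roll":0,"grip":50}]'

```text
time_s: 17.0
eef_pos: [0.5563, 0.2002, 0.3007]
ee_rot: [3.141, -0.002, 0.732]
wrist_force: [-0.3, 1.1, -0.8]
width: 0.0496
```

```bash
python3 - <<'E'
from h import *
for n in("wrist","scene","side"): save(cap(n),n+"9")
o=sensors.get_obs(); print(o["eef_pos"],o["width"],o["wrist_force"])
cv2.imwrite("pics/f9.png",np.hstack([load("wrist9")["frame"][:,100:460],load("scene9")["frame"][:,100:500]]))
E
```

```text
[0.55537356 0.19938169 0.29805482] 0.05003588319038195 [ 0.16856555 -0.68481705  0.69806546]
```

```bash
python3 - <<'E'
from h import *
np.set_printoptions(precision=2,suppress=True)
a=.059
for n,S in(("wrist8",None),("wrist9",None),("scene0",None),("scene9",None)):
    c=load(n); b=.085 if n in("wrist8","scene0") else .73
    u=np.array([-np.cos(b),-np.sin(b)]); M=np.r_[S0+.0725*u,.155]
    g=cv2.cvtColor(c["frame"],cv2.COLOR_BGR2GRAY); m=(g<60).astype(np.uint8)
    roi=np.zeros_like(m); Q=[np.r_[S0+r*u+o*np.array([-u[1],u[0]]),.155] for r,o in((.02,-.025),(.125,-.025),(.125,.025),(.02,.025))]
    q=proj(c,Q); cv2.fillPoly(roi,[q.astype(np.int32)],1); m&=roi
    k,lab,st,ce=cv2.connectedComponentsWithStats(m); i=1+st[1:,4].argmax()
    ys,xs=np.where(lab==i); P=onz(c,np.c_[xs,ys],.155)[:,:2]
    r=cv2.minAreaRect((P*1000).astype(np.float32)); bx=cv2.boxPoints(r); e=[bx[1]-bx[0],bx[2]-bx[1]]; v=max(e,key=np.linalg.norm); v=v if v[0]<0 else -v
    print(n,st[i,4],"size",r[1],"ctr",r[0],"lever angle",np.arctan2(-v[1],-v[0])+a,"via stem",np.arctan2(S0[1]*1000-r[0][1],S0[0]*1000-r[0][0])+a)
# things moved? image difference scene0 vs scene9 outside robot
A,B=[cv2.GaussianBlur(load(x)["frame"],(5,5),0).astype(int) for x in("side0","side9")]
d=(np.abs(A-B).max(2)>40).astype(np.uint8); k,lab,st,ce=cv2.connectedComponentsWithStats(d)
print([tuple(s) for s in st[1:] if s[4]>25])
A,B=[cv2.GaussianBlur(load(x)["frame"],(5,5),0).astype(int) for x in("scene0","scene9")]
d=(np.abs(A-B).max(2)>40).astype(np.uint8); k,lab,st,ce=cv2.connectedComponentsWithStats(d)
print([tuple(s) for s in st[1:] if s[4]>25])
# pan: bright rim/handle in wrist9
c=load("wrist9"); print("proj pan ctr,tip,handle",proj(c,[[.6157,.2078,.056],[.607,.061,.052],[.6095,.108,.052]]))
E
```

```text
wrist8 1584 size (82.63077545166016, 21.793804168701172) ctr (547.6221923828125, 250.30575561523438) lever angle 0.13806036 via stem 0.13164308941587427
wrist9 1652 size (81.63755798339844, 21.016326904296875) ctr (566.4443359375, 207.1720428466797) lever angle 0.78245723 via stem 0.8025158975270528
scene0 428 size (96.60861206054688, 41.568504333496094) ctr (543.43017578125, 242.9647216796875) lever angle 0.1333917 via stem 0.22338003060733322
scene9 321 size (84.72628021240234, 22.07200050354004) ctr (567.4218139648438, 208.78555297851562) lever angle 0.7654671 via stem 0.7949562563456256
[(np.int32(180), np.int32(0), np.int32(82), np.int32(194), np.int32(7382)), (np.int32(257), np.int32(0), np.int32(79), np.int32(12), np.int32(589)), (np.int32(414), np.int32(0), np.int32(35), np.int32(5), np.int32(100)), (np.int32(374), np.int32(6), np.int32(42), np.int32(48), np.int32(959)), (np.int32(237), np.int32(60), np.int32(6), np.int32(18), np.int32(60)), (np.int32(453), np.int32(63), np.int32(30), np.int32(110), np.int32(834)), (np.int32(393), np.int32(93), np.int32(10), np.int32(23), np.
[... 2112 characters left out ...]
np.int32(96), np.int32(2076)), (np.int32(256), np.int32(126), np.int32(6), np.int32(12), np.int32(35)), (np.int32(199), np.int32(140), np.int32(44), np.int32(35), np.int32(813)), (np.int32(292), np.int32(203), np.int32(11), np.int32(31), np.int32(258)), (np.int32(304), np.int32(214), np.int32(31), np.int32(26), np.int32(243)), (np.int32(244), np.int32(232), np.int32(13), np.int32(14), np.int32(78)), (np.int32(257), np.int32(239), np.int32(16), np.int32(27), np.int32(268)), (np.int32(308), np.int32(250), np.int32(6), np.int32(6), np.int32(28)), (np.int32(255), np.int32(266), np.int32(38), np.int32(28), np.int32(439))]
proj pan ctr,tip,handle [[282.31 120.17]
 [355.19 197.09]
 [332.63 173.63]]
```

```bash
python3 - <<'E'
from h import *
np.set_printoptions(precision=1,suppress=True)
for a,b in(("side0","side9"),("scene0","scene9")):
    for n in(a,b):
        h=cv2.cvtColor(load(n)["frame"],cv2.COLOR_BGR2HSV); m=cv2.inRange(h,(80,120,30),(100,255,255)); ys,xs=np.where(m>0); print(n,len(xs),np.median(xs),np.median(ys),xs.min(),xs.max())
A,B=[cv2.cvtColor(load(x)["frame"],cv2.COLOR_BGR2GRAY) for x in("side0","side9")]
for nm,(x,y,w,h) in dict(bottle=(232,138,24,45),shaker=(318,150,28,40),pot=(265,220,38,45),wheel=(247,240,32,26),jar=(147,193,30,40),ramek=(158,167,32,28)).items():
    r=cv2.matchTemplate(B[y-10:y+h+10,x-10:x+w+10],A[y:y+h,x:x+w],cv2.TM_CCOEFF_NORMED); _,s,_,l=cv2.minMaxLoc(r); print(nm,round(s,2),l[0]-10,l[1]-10)
# rectified top view at z=.052 of the handle, 1 px/mm, x .55-.67, y .04-.16
X,Y=np.meshgrid(np.arange(.57,.65,.0005),np.arange(.05,.15,.0005)); T=[]
for n in("wrist8","wrist9"):
    c=load(n); uv=proj(c,np.c_[X.ravel(),Y.ravel(),np.full(X.size,.052)]).reshape(*X.shape,2).astype(np.float32)
    g=cv2.remap(cv2.cvtColor(c["frame"],cv2.COLOR_BGR2GRAY),uv[...,0],uv[...,1],cv2.INTER_LINEAR); T.append(g)
t=T[0][20:140,40:110]
r=cv2.matchTemplate(T[1],t,cv2.TM_CCOEFF_NORMED); _,s,_,l=cv2.minMaxLoc(r); print("handle shift mm",(l[0]-40)/2,(l[1]-20)/2,s)
E
```

```text
side0 2353 340.0 308.0 313 399
side9 2363 340.0 308.0 313 399
scene0 586 388.5 191.0 374 442
scene9 589 389.0 191.0 374 442
bottle 0.38 7 -2
shaker 0.99 0 0
pot 0.99 0 0
wheel 0.97 0 0
jar 0.99 0 0
ramek 1.0 0 0
handle shift mm 0.0 1.0 0.9875152111053467
```

```bash
python3 - <<'E'
from h import *
A,B=[cv2.cvtColor(load(x)["frame"],cv2.COLOR_BGR2GRAY) for x in("scene0","scene9")]
x,y,w,h=172,150,30,47
r=cv2.matchTemplate(B[y-10:y+h+10,x-10:x+w+10],A[y:y+h,x:x+w],cv2.TM_CCOEFF_NORMED); _,s,_,l=cv2.minMaxLoc(r); print("bottle",round(s,2),l[0]-10,l[1]-10)
if s>.9 and abs(l[0]-10)<2:
    from workcell import sign_off; print(sign_off())
E
```

```text
bottle 0.97 0 0
the job is handed in; nothing more can be done
None
```

The saucepan stands under the drain spout with its handle pointing straight out, and the drain lever is at about half open. The job was handed in at about 17 s. I pulled the pan out by its rim and set it down. I then took it by the handle and slid it under the spout, and only after that opened the lever and let go.

- **Pan:** it sits within about 3 mm of the spout's axis. The handle is within about 0.01 rad of straight out.
- **Lever:** it measured 0.77–0.80 rad across two views, against a target of 0.785. The gripper is open, about 15 cm above the lever and clear of everything.
- **Other things:** template matches show no shift for the shaker, bottle, pot, jar, ramekins or fill handwheel. The turquoise pan's outline is also unchanged.
- **Checks that disagreed or failed:**
    - Views put the pan's and spout's centres up to about 3 mm apart.
    - The bottle was hidden in the last side view, so I checked it in the scene view.
    - I had used up the picture limit, so the final lever and pan checks were numeric only, not by eye.

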